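# Unlock the jar press and hold its lever at the third click

## Robot

A 6-joint arm with a two-finger parallel gripper is mounted at the origin on a cart in front of the work surface, level with it; the furniture and walls round the work are solid. World frame = base frame: x ahead of the robot, y to its left, z up, the work surface at z = 0. Lengths are in mm, angles in rad, forces in N, time in s.
With the tool pointing down it reaches from about 350 to 875 mm from the base axis. Payload 4.2 kg.
Tool frame: the origin (TCP) lies at the very end of the fingers, on their centre line; the grasp point (between the pads) lies 19 mm behind it (pinch_z is the distance from the TCP to the grasp point, in mm); z points along the fingers, y is the line along which they close (so a half turn about z gives the same grasp; the last joint's range is limited). The gripper opens to 85 mm and grips with 20 to 120 N. Pads are 22 mm wide; open, the fingers measure 114 mm over their backs; the gripper's body (76 mm by 85 mm) begins 54 mm behind the grasp point. The pads swing forward as they close: fully open they stand 13 mm farther back than shut.
Start: joints at [-0.969, 0.385, 0.008, 0, -1.194, -0.259], TCP at [210.093, -588.609, 231.312] pointing down, gripper open.
Joint ranges: [-3.14, 3.14], [-1.21, 2.06], [-1.07, 1.41], [-3.16, 2.05], [-2.99, -0.16], [-3.1, 3.1]. Speed limits (rad/s): [2.79, 2.79, 3.14, 3.14, 3.14, 3.14].

## Interface

Orientations are given as a unit quaternion [x, y, z, w].
In Python, from bench import * gives the robot as it stands.
- The arm moves only by the tool arm_command, never from a script. Its argument "steps" is one flat list of numbers, 4 for each row, row after row: the shift along the tool's x, y, z in m, then the turn about the tool's z in rad. In form: [tx, ty, tz, roll, tx, ty, tz, roll, ...]. A call has 1 to 20 rows; each row shifts and turns the commanded pose from where the row before left it, along the tool's axes as they then stand; what a row does not reach is not made up. A row lasts 1/8 s, in which the tool goes at most 62.5 mm and 10.7 degrees, less where a joint would pass 70% of its speed; a pose out of reach is approached as far as the arm can. A call with a gripper value outside its range is refused whole. "grip" is the finger opening in m, from 0 to 0.0854, set as the call begins (left out, the last holds). The fingers move at their own pace and stop on an object; the grip force is fixed at half the most. Time passes only in rows, so rows that do not move let the fingers close. It gives the time, the measured TCP pose, the force, the opening and the grip force at its end, in the units of the state.
- read_state(): the state, without advancing time (a new reading comes with each control period).
- get_image(name): name is "scene" or "side" or "wrist"; returns the picture (420x560x3 uint8, red, green, blue); there is no depth.
- get_calibration(name): a dict with "camera_matrix" (3x3 intrinsics, pixels), "cam_to_world" (4x4, takes a point from camera to world coordinates). Camera axes: x right, y down, z forward; pixel columns grow to the right and rows downward; lengths in mm; the calibration is good to about 2 mm. A picture is of the moment at which its call begins: read the wrist's pose just before it. get_calibration takes no time and is no camera call; for the wrist camera it gives the pose at the moment of the call.
- job_done(): hands the job in; it is judged then, once.
The state is a dict: "clock": time; "joints": joint angles; "joint_vel": joint speeds; "joint_efforts": joint torques, N m; "position": TCP position; "ee_rot": TCP orientation; "contact_force": force on the tool from outside, world axes, zero at the start; "wrist_torque": the same for the moment, N m; "gripper_width": finger opening in mm; "grasp_force": force on a finger pad.
Only numpy, scipy, OpenCV 4.12 (cv2) and the standard library are available. Lean on these libraries where they do the work, as an engineer would, in place of code of your own. Each camera call takes 0.05 s, during which the arm holds its last target. There are 200 camera calls.

## Task

The lid on the jar in the lever press must be pressed down while its seal sets: pull the locking pin sideways out of the press by its knob, park it lying in the open notch of the small rest block beside the press, and let go of it. Then push the lever's paddle down with the fingers, past the first two clicks to the third, as far as it goes, and finish while still holding it down there, since it springs back up as soon as it is let go. Leave the things standing around where they are.

Things in the scene. Friction and masses are not known exactly. Their poses are not given: they have to be found in the camera images.
- press: Fixed aluminium lever press, base 250 x 100 x 12 mm; origin at the underside below the jar's axis, z up. The lever's free end points to -x (towards the robot), the pin's knob sticks out at +y. Two cheeks 164 mm high at x 40 to 118 mm, outer faces at y -23 and 23. Lever hinge: level axis along y at x 100, z 130 mm. A jar with a tin lid (70 mm wide, top at z 102) is fixed under the lever at x = 0.
- bore (a point): Centre of the locking bore, which runs along the press's y through both cheeks and the lever: at x 59, y 0, z 144 mm in the press frame; 10 mm wide. Fixed to the press, axes parallel to it.
- pin: Loose locking pin, 35-70 g, along its y axis: black knob 20 mm thick, y -14 to 14 mm, origin at its centre; steel shaft 8 mm thick, y -14 to -80; centre of mass y -36. Starts level in the bore, its y the press's y, knob centre 50 mm to the +y side of the bore's centre (13 mm bare shaft between cheek and knob), 1 mm lower. Out of the cheeks at 103 mm. In the bore it locks the lever.
- rest: Fixed aluminium rest block for the pin, standing on the worktop on the press's +y side; origin at the centre of its underside. Foot 56 (x) x 60 (y) x 8 mm, block 34 x 45 mm, about 73 mm high. An open notch runs right through it along its y axis (within 0.15 rad of the press's y): 11 mm wide, floor at z = 52 mm, flared at the top.
- notch (a point): Mid-length point of the notch, at z 56 mm: where the shaft's axis lies when it rests on the notch floor; axes as the rest block's. Parked, the shaft lies along the notch on its floor, the knob on the +y side outside the block, knob centre 34 to 57 mm from this point along +y (46 is best; farther out it tips off).
- paddle: Black paddle on the lever's free end, 46 x 56 x 16 mm, origin at its centre, 215 mm from the lever's hinge axis. At joint value 0 the lever leans up 0.33 rad towards the robot (paddle centre x -103, z 200 mm in the press frame); at 0.33 it is level (x -115, z 130). Its axes are parallel to the press's at joint value 0 and turn with the lever.
- paddle_top (a point): Centre of the paddle's upper face, where to push; it turns with the lever. Pushing straight down from above is fine.
- lever (a joint): Lever angle, rad: 0 raised (start), grows as it is pressed down, stop at 0.35. Ridges click by at about 0.08, 0.18 and 0.28; the third click is reached above 0.30, the end of travel. The push on the paddle grows from about 5 to 10 N, with 1 to 4 N more climbing each ridge, as much less past it; a spring returns the lever from anywhere, also out of the clicks.
- spice: bystander: spice jar, 47 x 47 x 98 mm, origin at its underside, on the -y side of the press
- cup: bystander: espresso cup, 62 x 92 x 51 mm, origin at its underside, on the -y side of the press
- matchbox: bystander: small box, 22 x 57 x 37 mm, origin at its underside, beyond the rest block
- cap: bystander: white cap, 36 x 36 x 18 mm, origin at its underside, in front of the rest block
- spoon: bystander: teaspoon, 132 x 26 x 9 mm, origin at its underside, on the -y side

How it is judged (in metres and radians):
On the way, in this order (a step that is already met when the one before it is completed fails the run):
1. the pin is drawn out of the bore (distance between pin and bore above 0.105 m), for 0.1 s.
2. the pin lies parked in the notch of the rest block, let go (x of pin in the frame of notch between -0.005 and 0.005 m and y of pin in the frame of notch between 0.034 and 0.057 m and z of pin in the frame of notch between -0.004 and 0.005 m and angle between the y axis of pin and the y axis of notch, either way round below 0.12 rad and contact force between the fingers and pin below 0.2 N and linear speed of pin below 0.02 m/s), for 0.3 s.
3. the fingers have pushed the lever past two clicks to the third (value of joint lever above 0.3 rad and contact force between the fingers and paddle above 2 N), for 0.5 s.
At the end, for the whole second after the job is handed in: Pin still in the notch, not touched by the fingers: knob centre within 5 mm of the notch line, 34 to 57 mm out along it, height -4 to +5 mm, parallel within 0.12 rad. Fingers hold the lever at the third click (joint above 0.30 rad), pushing on the paddle with more than 2 N (all of step 2 and all of step 3); the arm keeps its last pose, push and grip.
It fails at once if a bystander is moved more than 30 mm (distance of any of spice, cup, matchbox, cap, spoon from where it was at the start of the episode above 0.03 m).
It also fails if it takes over 48 s, if anything falls off the work surface, if the arm or the gripper's body presses on something with over 40 N, if the wrist force passes 120 N, or if a joint passes its speed limit or range.

## Working session

There is one attempt and no reset: what is moved stays moved. The work goes in short steps, Python scripts to look and compute and a tool call to move; the robot and the scene stay as the last step left them, time stands still between calls to the robot, and variables do not carry over. Pictures are saved under pics/ and viewed, at most 11 in all, crops included, and the job is handed in when it is done.

Besides the shell and the picture viewer there is one more tool, called after "Emit:" as name(argument=value, ...) on one line, values as JSON. arm_command: Moves the arm, as the interface text tells. Its arguments: {"type":"object","properties":{"steps":{"type":"array","items":{"type":"number"}},"grip":{"type":"number"}},"required":["steps"]}

```bash
mkdir -p pics; python3 - <<'E'
from bench import *
import cv2,numpy as np
s=read_state();print(s)
for n in ("scene","side","wrist"):
    im=get_image(n);c=get_calibration(n)
    cv2.imwrite(f"pics/{n}0.png",im[:,:,::-1])
    print(n,np.round(c["camera_matrix"],1).tolist(),np.round(c["cam_to_world"],3).tolist())
E
```

```text
{'clock': 0.0, 'joints': array([-9.69423583e-01,  3.85560580e-01,  6.62908816e-03, -5.06572991e-04,
       -1.19396132e+00, -2.58605275e-01]), 'joint_vel': array([-0.00086098, -0.00067451, -0.00019598, -0.00015983, -0.00126411,
        0.00018903]), 'joint_efforts': array([-3.77047063e-04, -3.92290986e+01,  1.88400704e+01,  4.18610930e+00,
       -4.71184976e-03,  9.01802110e-06]), 'position': array([ 209.89259495, -588.09382697,  230.21928441]), 'ee_rot': array([-1.70453793e-01,  9.85365085e-01,  1.05095555e-03, -2.22983775e-04]), 'contact_force': array([ 0.33589316, -0.36739516,  0.03326301]), 'wrist_torque': array([-0.01033327,  0.00740146, -0.00727045]), 'grasp_force': 0.0, 'gripper_width': 85.3901187568628}
scene [[439.4, 0.0, 278.9], [0.0, 439.4, 219.1], [0.0, 0.0, 1.0]] [[-0.759, -0.417, 0.5, -2.472], [-0.651, 0.507, -0.564, 624.68], [-0.018, -0.754, -0.657, 866.564], [0.0, 0.0, 0.0, 1.0]]
side [[542.1, 0.0, 279.5], [0.0, 542.1, 204.5], [0.0, 0.0, 1.0]] [[-0.904, -0.279, 0.325, 161.881], [-0.429, 0.582, -0.691, 848.696], [0.004, -0.764, -0.645, 932.174], [0.0, 0.0, 0.0, 1.0]]
wrist [[297.9, 0.0, 274.7], [0.0, 297.9, 209.9], [0.0, 0.0, 1.0]] [[-0.336, 0.905, 0.262, 142.67], [0.942, 0.322, 0.096, -612.784], [0.002, 0.279, -0.96, 373.675], [0.0, 0.0, 0.0, 1.0]]
```

View pics/scene0.png

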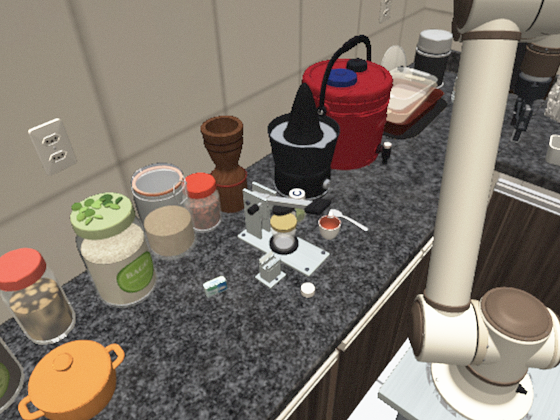

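View pics/side0.png

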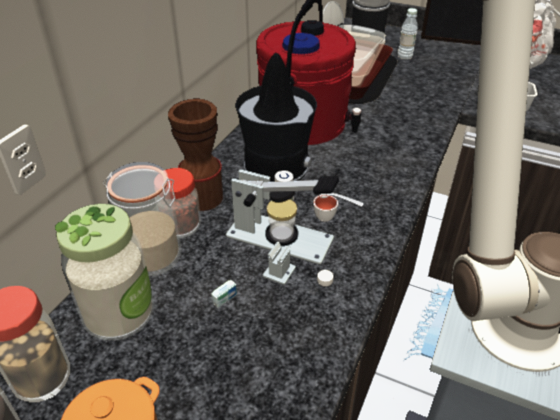

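The scene image shows the press at about (285,235), the rest at (268,270), the cap at (308,290) and the matchbox at (215,285). In the side image the press is at (280,220), the rest at (280,263) and the knob near (250,200). I'll enlarge both.

```bash
python3 - <<'E'
import cv2
for n,(x,y) in (("scene",(230,175)),("side",(220,165))):
    im=cv2.imread(f"pics/{n}0.png")[y:y+120,x:x+120]
    o=cv2.resize(im,None,fx=5,fy=5,interpolation=cv2.INTER_CUBIC)
    for k in range(0,120,20):
        cv2.putText(o,str(x+k),(k*5,10),0,.35,(0,255,255),1);cv2.putText(o,str(y+k),(0,k*5+4),0,.35,(0,255,255),1)
    cv2.imwrite(f"pics/{n}0c.png",o)
E
```

```text
(no output)
```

View pics/scene0c.png

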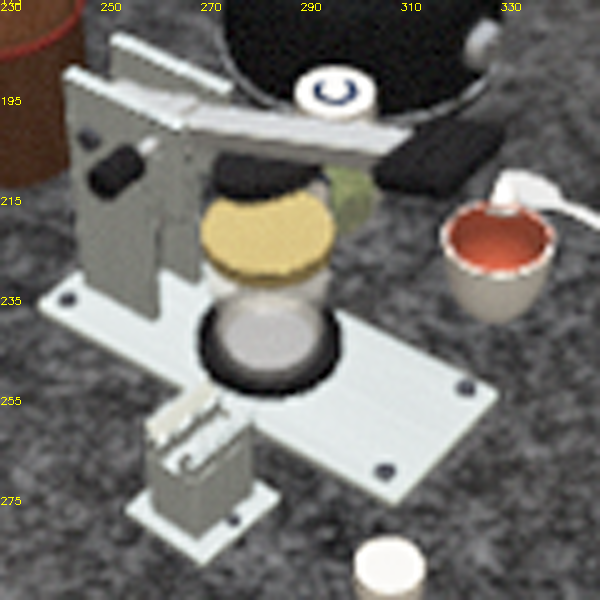

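View pics/side0c.png

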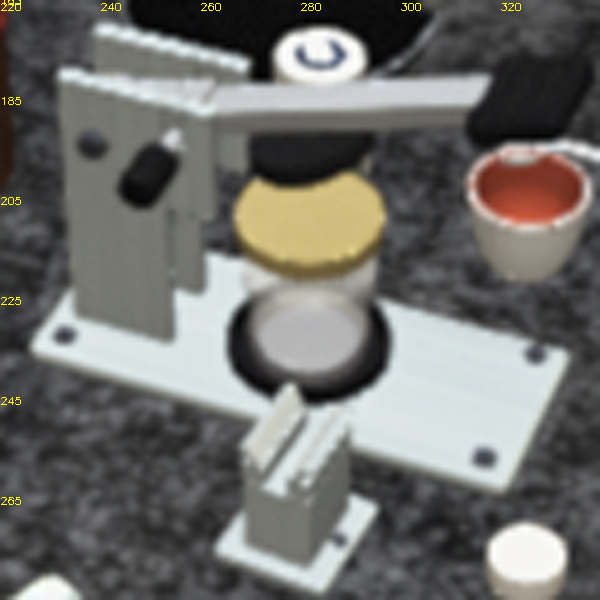

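```bash
cat > h.py <<'E'
from bench import *
import numpy as np, cv2
def ray(c,p):
    M=np.array(c["cam_to_world"]);d=M[:3,:3]@np.linalg.solve(np.array(c["camera_matrix"]),[p[0],p[1],1.]);return M[:3,3],d/np.linalg.norm(d)
def plane(c,p,z):
    o,d=ray(c,p);return o+d*(z-o[2])/d[2]
def tri(obs):
    A=np.zeros((3,3));b=np.zeros(3);L=[]
    for c,p in obs:
        o,d=ray(c,p);P=np.eye(3)-np.outer(d,d);A+=P;b+=P@o;L.append((P,o))
    x=np.linalg.solve(A,b);return x,[float(np.linalg.norm(P@(x-o))) for P,o in L]
def proj(c,x):
    M=np.linalg.inv(np.array(c["cam_to_world"]));q=np.array(c["camera_matrix"])@(M[:3,:3]@x+M[:3,3]);return q[:2]/q[2]
E
python3 - <<'E'
from h import *
np.set_printoptions(precision=1,suppress=True)
C={n:get_calibration(n) for n in("scene","side")}
O={"scene":np.array([230,175]),"side":np.array([220,165])}
px=lambda n,p:O[n]+np.array(p)/5-0.4
base={"scene":[(39,303),(395,504),(497,393)],"side":[(31,350),(503,490),(568,352)]}
foot={"scene":[(126,509),(203,563),(280,497)],"side":[(215,549),(322,592),(378,508)]}
for nm,D,z in(("base",base,12),("foot",foot,8)):
    for n in D:
        P=np.array([plane(C[n],px(n,p),z) for p in D[n]])
        a=P[0]-P[1];b=P[2]-P[1]
        print(nm,n,P[:,:2].tolist(),"len",np.linalg.norm(a),np.linalg.norm(b),"centre",(P[0]+P[2])/2,"ang %.3f %.3f"%(np.arctan2(a[1],a[0]),np.arctan2(b[1],b[0])+np.pi/2))
for nm,a,b in(("knob",(117,170),(149,176)),("knobend",(104,182),(138,192)),("cap",(390,562),(526,548)),("paddle",(443,155),(530,100)),("lid",(268,227),(309,216))):
    x,r=tri([(C["scene"],px("scene",a)),(C["side"],px("side",b))]);print(nm,x,r)
E
```

```text
base scene [[693.8455186015789, 18.554640992384748], [445.03146280310284, 9.421814276000873], [451.41721672164937, -89.06008331996816]] len 248.98161154333997 98.68871266366364 centre [572.6 -35.3  12. ] ang 0.037 0.065
base side [[695.7330838643713, 24.25870667137565], [449.79336283590015, 11.873868178899443], [456.1295955473905, -88.92122014249617]] len 246.25135655270398 100.99404771912107 centre [575.9 -32.3  12. ] ang 0.050 0.063
foot scene [[552.1145449903951, 98.18903255876091], [497.4567785977754, 99.75146650398574], [496.0394678510924, 40.879053480943526]] len 54.680093515495905 58.889470917205 centre [524.1  69.5   8. ] ang -0.029 -0.024
foot side [[556.1548086623017, 99.76276355082837], [500.8853455149569, 102.23173313599898], [499.23476738476506, 44.07709118305786]] len 55.32458194517333 58.17806106118222 centre [527.7  71.9   8. ] ang -0.045 -0.028
knob [635.3   6.  132.4] [0.6403083588564931, 0.6403083588565235]
knobend [636.4  15.  129.3] [0.7519123347701158, 0.7519123347699853]
cap [428.3  34.9   3.6] [0.981955873588242, 0.9819558735882592]
paddle [476.4 -62.3 182.3] [0.3301947272328952, 0.3301947272329693]
lid [579.5 -49.6  86.1] [0.7738997050275963, 0.7738997050275735]
```

The crops show the knob at (253,209) in scene and (250,200) in side. The plate and foot corners give the right sizes: press yaw is about 0.05 and rest yaw about -0.03. Next I move the wrist camera above them.

Emit:
arm_command(steps=[0,0,-0.01,-0.183,0,0,-0.01,-0.183,0,0,-0.01,-0.183,0,0,-0.01,-0.183,0,0,-0.01,-0.183,0,0,-0.01,-0.183,0,0,-0.01,-0.183,-0.049,-0.035,0,0,-0.049,-0.035,0,0,-0.049,-0.035,0,0,-0.049,-0.035,0,0,-0.049,-0.035,0,0,-0.049,-0.035,0,0,-0.049,-0.035,0,0,-0.049,-0.035,0,0,-0.049,-0.035,0,0,-0.049,-0.035,0,0,-0.049,-0.035,0,0,-0.049,-0.035,0,0,0,0,0,0])

```text
clock: 2.65
position: [599.6, 24.2, 299.4]
ee_rot: [0.727, -0.687, -0.001, 0.001]
contact_force: [-0.2, -0.7, -0.4]
gripper_width: 85.1
grasp_force: 0.0
```

```bash
python3 - <<'E'
from h import *
s=read_state();print(s["position"],s["ee_rot"],s["joints"])
c=get_calibration("wrist");im=get_image("wrist")
np.savez("w1.npz",**c);cv2.imwrite("pics/w1.png",im[:,:,::-1])
o=cv2.resize(im[:,:,::-1],(800,600),interpolation=cv2.INTER_CUBIC)
for k in range(0,560,40): cv2.putText(o,str(k),(int(k/.7),10),0,.35,(0,255,255),1);cv2.putText(o,str(k),(0,int(k/.7)+4),0,.35,(0,255,255),1)
cv2.imwrite("pics/w1b.png",o)
print(np.round(c["cam_to_world"],3).tolist())
E
```

```text
[599.64166172  24.22571335 299.3754528 ] [ 0.72704266 -0.6865913  -0.00080794  0.0008425 ] [ 3.09596110e-01  3.05613470e-01  6.09966235e-02 -6.18356078e-04
 -1.32843561e+00 -2.52232331e-01]
[[-0.998, -0.054, -0.018, 603.46], [-0.057, 0.959, 0.279, -47.081], [0.002, 0.279, -0.96, 442.571], [0.0, 0.0, 0.0, 1.0]]
```

View pics/w1b.png

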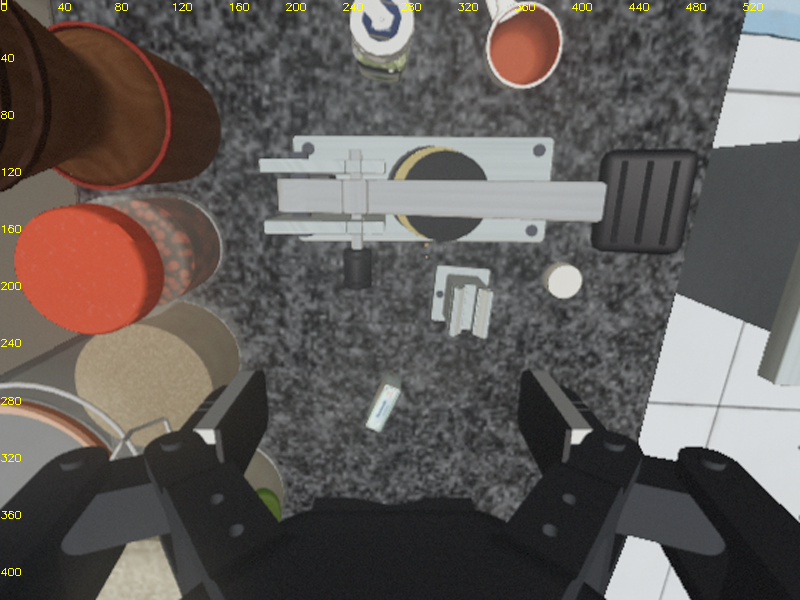

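The wrist view shows the knob at about (251,188) px, the base plate corners, the paddle at (451,141) and the rest notch at about (329,216). I'll compute positions from these.

```bash
python3 - <<'E'
from h import *
np.set_printoptions(precision=1,suppress=True)
c=dict(np.load("w1.npz"));S=get_calibration("scene");D=get_calibration("side")
im=cv2.imread("pics/w1.png").astype(int)
# knob: dark blob
g=im.max(2);m=(g[168:206,235:266]<52).astype(np.uint8)
n,l,st,ce=cv2.connectedComponentsWithStats(m)
for i in range(1,n):
    if st[i,4]>40: print("dark",st[i],ce[i]+[235,168])
v=lambda p:np.array(p)*.7-.15
w=lambda p,z:plane(c,v(p),z)
B=[w(p,12) for p in[(293,136),(553,138),(544,241.5),(302,241.5)]]
print("base",np.array(B),"ctr(0,1)",(B[0]+B[1])/2, "len01",np.linalg.norm(B[0]-B[1]))
print("yaw %.3f"%np.arctan2(*(B[0]-B[1])[[1,0]]))
F=[w(p,164) for p in[(260,159),(385,159),(264,221),(384,221)]]; print("cheek inner/outer?",np.array(F))
print("knob ends",w((357,249),148),w((357,289),148), w((358,268),143))
print("tri knob 3",tri([(c,v((358,268))),(S,(253.2,208.8)),(D,(249.6,200))]))
print("paddle",w((645,201),206),tri([(c,v((645,201))),(S,(318.4,205.8)),(D,(325.8,184.8))]))
print("lid-ish foot corners",[w(p,8) for p in[(438,266),(490,270),(431,322)]])
# rest block tops z=73: left wall corners, right wall
print("rest",[w(p,73) for p in[(456,284),(450,333),(493,290),(486,338),(477,287),(468,334)]])
x=im[185:250,295:355].astype(np.uint8);cv2.imwrite("pics/rest1.png",cv2.resize(x,None,fx=9,fy=9,interpolation=cv2.INTER_CUBIC))
E
```

```text
base [[698.8 -78.3  12. ]
 [452.5 -90.7  12. ]
 [445.6   7.5  12. ]
 [690.5  21.4  12. ]] ctr(0,1) [575.6 -84.5  12. ] len01 246.6128622823664
yaw 0.050
cheek inner/outer? [[685.7 -52.7 164. ]
 [608.1 -57.1 164. ]
 [684.2 -14.6 164. ]
 [606.8 -19.1 164. ]]
knob ends [624.8   2.9 148. ] [623.8  31.6 148. ] [623.9  17.4 143. ]
tri knob 3 (array([625.3,  17.3, 144. ]), [1.3956450151064739, 1.8283709063882188, 2.7955953695803766])
paddle [465.4 -42.1 206. ] (array([464.5, -41.6, 201.2]), [1.7439237974951343, 2.5806364710283662, 4.165521501606526])
lid-ish foot corners [array([550.2,  39.6,   8. ]), array([495.7,  40.7,   8. ]), array([552.4, 101.4,   8. ])]
rest [array([540.7,  42. ,  73. ]), array([541.6,  88.9,  73. ]), array([506.9,  45.7,  73. ]), array([507.7,  91.9,  73. ]), array([521.6,  43.7,  73. ]), array([524.9,  88.9,  73. ])]
```

View pics/rest1.png

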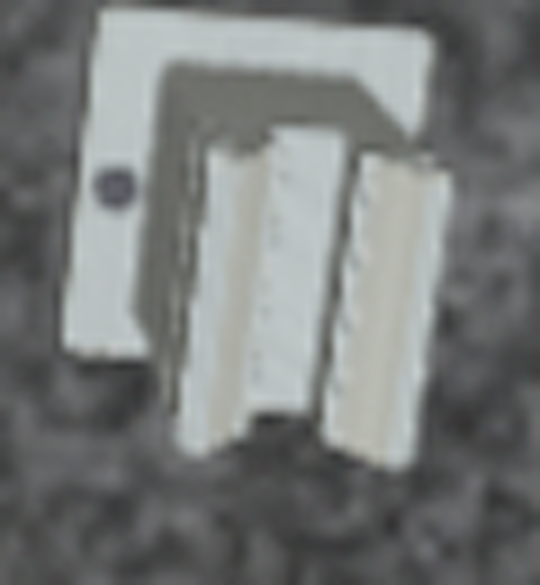

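Emit:
arm_command(steps=[0.0076,-0.0243,0,0,0,0,0.05,0.007,0,0,0.05,0,0,0,0.04,0,0,0,0.02,0,0,0,0.016,0,0,0,0,0,0,0,0,0], grip=0.06)

```text
clock: 3.7
position: [623.7, 14.4, 126.6]
ee_rot: [0.723, -0.691, 0.001, -0.001]
contact_force: [0.7, -0.1, 0.3]
gripper_width: 59.9
grasp_force: 0.0
```

```bash
python3 - <<'E'
from h import *
s=read_state();print(s["position"],s["ee_rot"],s["contact_force"])
c=get_calibration("wrist");im=get_image("wrist")
np.savez("w2.npz",**c);cv2.imwrite("pics/w2.png",im[:,:,::-1])
for y in(36,50,64):print(y,proj(c,np.array([624.5,17.3+y-50,143])))
print("tcp",proj(c,s["position"]))
E
```

```text
[623.70859552  14.35066418 126.56771089] [ 0.72317387 -0.69066513  0.00072619 -0.00083803] [ 0.68623501 -0.14343696  0.32659775]
36 [272.71743684 258.32355729]
50 [271.42364317 285.06758935]
64 [270.19897422 310.38274314]
tcp [273.55680979 263.95010774]
```

View pics/w2.png

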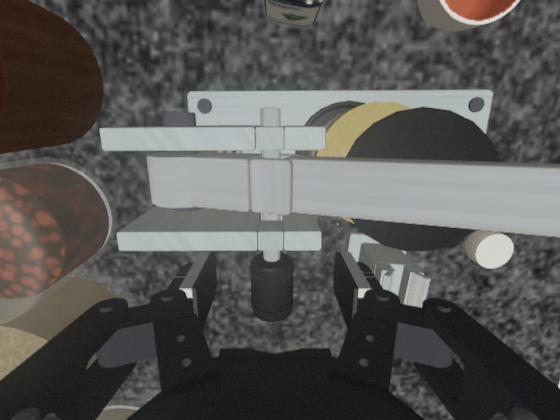

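The knob is centred at (272,286), between the fingers, as projected. I'll make a small correction and close.

Emit:
arm_command(steps=[-0.0035,-0.0005,0.003,0,0,0,0,0,0,0,0,0])

```text
clock: 4.12
position: [623.4, 18.2, 122.5]
ee_rot: [0.723, -0.691, 0.0, -0.0]
contact_force: [0.1, -0.0, -0.6]
gripper_width: 59.9
grasp_force: 0.0
```

Emit:
arm_command(steps=[0,0,0,0,0,0,0,0,0,0,0,0,0,0,0,0,0,0,0,0], grip=0.01)

```text
clock: 4.75
position: [623.5, 18.0, 122.5]
ee_rot: [0.723, -0.691, 0.0, -0.0]
contact_force: [1.0, -0.4, 1.0]
gripper_width: 18.1
grasp_force: 58.1
```

Emit:
arm_command(steps=[-0.008,0,0,0,-0.012,0,0,0,-0.012,0,0,0,0,0,0,0])

```text
clock: 5.25
position: [621.8, 51.6, 122.2]
ee_rot: [0.724, -0.69, -0.0, -0.0]
contact_force: [-0.1, 0.6, 1.2]
gripper_width: 18.3
grasp_force: 58.2
```

Emit:
arm_command(steps=[-0.02,0,0,0,-0.025,0,0,0,-0.025,0,0,0,0,0,0,0,0,0.025,0,0.02,0,0.035,0,0.02,0,0.025,0.01,0.02,0,0.01,0.016,0.017,0,0,0.01,0,0,0,0,0,0,0,0,0])

```text
clock: 6.62
position: [524.6, 118.0, 86.6]
ee_rot: [-0.696, 0.718, -0.0, 0.0]
contact_force: [-0.2, -0.7, -0.3]
gripper_width: 18.1
grasp_force: 58.3
```

```bash
python3 - <<'E'
from h import *
s=read_state();print(s["position"],s["ee_rot"],s["contact_force"])
c=get_calibration("wrist");im=get_image("wrist")
np.savez("w3.npz",**c);cv2.imwrite("pics/w3.png",im[:,:,::-1])
x=im[:,:,::-1][130:330,150:410];o=cv2.resize(x,None,fx=3,fy=3,interpolation=cv2.INTER_CUBIC)
for k in range(0,260,20): cv2.putText(o,str(150+k),(k*3,10),0,.35,(0,0,255),1);cv2.putText(o,str(130+k),(0,k*3+4),0,.35,(0,0,255),1)
cv2.imwrite("pics/w3c.png",o)
E
```

```text
[524.64014665 118.0011829   86.58126765] [-6.96044324e-01  7.17998667e-01 -2.37744333e-04  3.95283954e-04] [-0.24394697 -0.67967621 -0.27006875]
```

View pics/w3c.png

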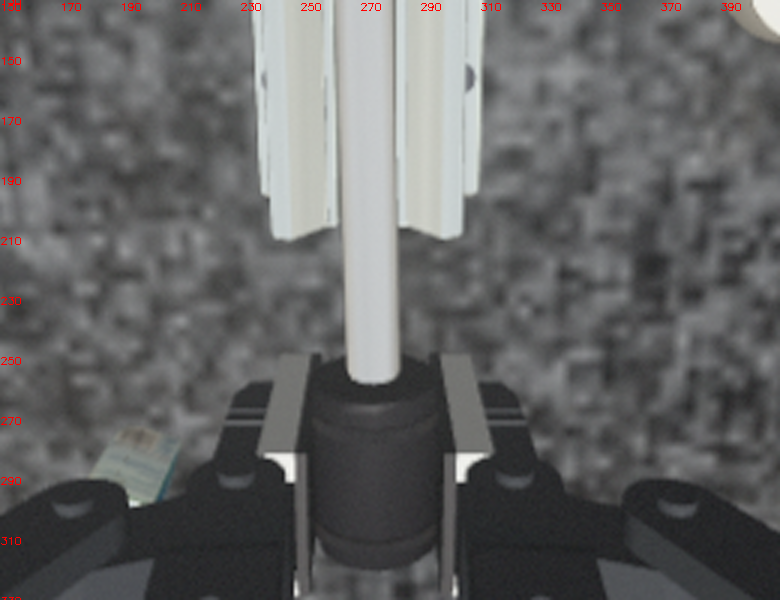

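The shaft is directly above the notch: shaft centre at (274,254) px and (272,132) px, block near end centred at about (272,209). I'll put numbers on it.

```bash
python3 - <<'E'
from h import *
np.set_printoptions(precision=1,suppress=True)
c=dict(np.load("w3.npz"));v=lambda x,y:np.array([150+x/3-.33,130+y/3-.33])
for z in(107,):
    a=plane(c,v(372.5,360),z);b=plane(c,v(366.5,20),z);print("shaft",a,b,"yaw %.3f"%-np.arctan2((a-b)[0],(a-b)[1]))
print("knob ends z117", plane(c,v(375,375),111),plane(c,v(377,560),112))
print("block near end L,R,",plane(c,v(271,239),73),plane(c,v(463,239),73))
f=[plane(c,v(*p),8) for p in[(262,195),(478,194),(255,15),(484,10)]];print("foot",np.array(f))
for p in((336,225),(400,225)):print("notch edge z60",plane(c,v(*p),60))
im=cv2.imread("pics/w3.png");g=cv2.cvtColor(im,6)
for r in(135,165,190,200):print(r,g[r,225:320:1].tolist()) if r in(135,200) else 0
E
```

```text
shaft [523.9 100.8 107. ] [523.2  51.6 107. ] yaw -0.015
knob ends z117 [523.6 101.4 111. ] [524.2 131.8 112. ]
block near end L,R, [542.3  91.3  73. ] [507.2  92.4  73. ]
foot [[552.4  98.1   8. ]
 [497.4  99.6   8. ]
 [551.1  53.7   8. ]
 [496.   54.2   8. ]]
notch edge z60 [531.   92.5  60. ]
notch edge z60 [518.4  92.9  60. ]
135 [111, 110, 112, 113, 116, 121, 118, 123, 120, 195, 211, 211, 189, 201, 204, 204, 205, 205, 207, 205, 199, 198, 198, 195, 193, 191, 190, 191, 192, 191, 191, 190, 180, 203, 209, 216, 160, 170, 183, 190, 198, 201, 199, 198, 199, 198, 200, 199, 200, 201, 201, 201, 197, 192, 187, 173, 127, 203, 212, 211, 196, 196, 196, 195, 198, 200, 203, 205, 202, 199, 197, 197, 199, 205, 208, 208, 206, 205, 205, 209, 183, 203, 210, 212, 213, 211, 155, 120, 118, 116, 115, 118, 117, 110, 102]
200 [96, 97, 100, 96, 93, 86, 85, 82, 84, 84, 82, 85, 91, 102, 111, 190, 204, 206, 204, 205, 206, 207, 199, 199, 198, 195, 193, 192, 193, 195, 193, 195, 193, 205, 181, 201, 208, 163, 123, 171, 187, 194, 197, 198, 199, 196, 197, 199, 199, 200, 201, 201, 202, 198, 193, 182, 169, 163, 205, 213, 202, 201, 199, 198, 200, 203, 205, 204, 201, 198, 197, 199, 207, 208, 208, 207, 206, 204, 203, 137, 89, 88, 89, 91, 92, 97, 99, 98, 99, 94, 91, 87, 86, 83, 80]
```

Emit:
arm_command(steps=[0.001,-0.0013,0.012,0.015,0,0,0.013,0,0,0,0.012,0,0,0,0.006,0,0,0,0,0])

```text
clock: 7.3
position: [524.7, 116.7, 42.6]
ee_rot: [-0.691, 0.723, 0.0, -0.001]
contact_force: [0.5, -0.1, 0.2]
gripper_width: 18.0
grasp_force: 58.3
```

Emit:
arm_command(steps=[0,0,0.003,0,0,0,0.003,0,0,0,0,0,0,0,0,0])

```text
clock: 7.8
position: [525.1, 116.9, 37.4]
ee_rot: [-0.691, 0.723, -0.0, 0.0]
contact_force: [0.3, 0.2, -0.0]
gripper_width: 18.3
grasp_force: 58.3
```

Emit:
arm_command(steps=[0,0,0.0015,0,0,0,0.001,0,0,0,0,0,0,0,0,0])

```text
clock: 8.3
position: [525.1, 116.9, 35.2]
ee_rot: [-0.691, 0.723, -0.0, 0.0]
contact_force: [-0.9, 0.1, 3.0]
gripper_width: 18.3
grasp_force: 58.6
```

The shaft is touching the floor (3 N), so I release the pin and look.

Emit:
arm_command(steps=[0,0,0,0,0,0,0,0,0,0,0,0,0,0,0,0,0,0,0,0,0,0,0,0,0,0,-0.02,0,0,0,-0.04,0,0,0,-0.05,0,0,0,-0.05,0,0,0,-0.03,0,0,0,0,0], grip=0.045)

```text
clock: 9.8
position: [526.2, 117.4, 227.8]
ee_rot: [-0.691, 0.723, -0.001, 0.003]
contact_force: [-0.6, -0.1, 0.5]
gripper_width: 44.6
grasp_force: 0.0
```

```bash
python3 - <<'E'
from h import *
s=read_state();print(s["position"],s["ee_rot"],s["contact_force"],s["joints"])
c=get_calibration("wrist");im=get_image("wrist")
np.savez("w4.npz",**c);cv2.imwrite("pics/w4.png",im[:,:,::-1])
print("expected knob ends",proj(c,np.array([525,101.4,66])),proj(c,np.array([525.8,129.4,66])))
o=cv2.resize(im[:,:,::-1],(800,600),interpolation=cv2.INTER_CUBIC)
cv2.imwrite("pics/w4b.png",o)
E
```

```text
[526.21633927 117.36501262 227.79301955] [-0.69071314  0.72312139 -0.00098766  0.00313573] [-0.58799035 -0.06676239  0.51627825] [ 5.20599845e-01  2.38389879e-01 -2.13285062e-01  4.63440662e-04
 -1.11255939e+00 -5.66639948e-01]
expected knob ends [275.52702566 178.53047897] [275.95717243 204.6401835 ]
```

View pics/w4b.png

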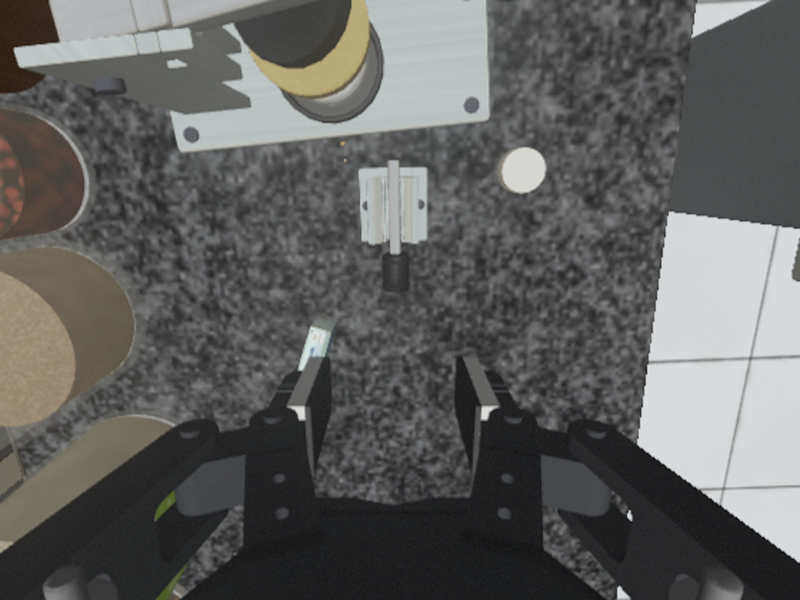

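The pin is parked in the notch: knob at (277,190) px, matching the prediction. Now to the paddle with the fingers closed.

Emit:
arm_command(steps=[0,0,-0.03,0,0.0402,0.0132,-0.01,0,0.0402,0.0132,0,0,0.0402,0.0132,0,0,0.0402,0.0132,0,0,0,0,0,0,0,0,0.03,0,0,0,0.01,0,0,0,0,0], grip=0.0)

```text
clock: 10.98
position: [464.6, -41.1, 223.8]
ee_rot: [-0.691, 0.723, 0.001, -0.001]
contact_force: [-1.0, -0.3, 0.3]
gripper_width: 0.1
grasp_force: 0.0
```

```bash
python3 - <<'E'
from h import *
s=read_state();print(s["position"],s["ee_rot"],s["contact_force"],s["joints"])
c=get_calibration("wrist");im=get_image("wrist")
cv2.imwrite("pics/w5.png",im[:,:,::-1])
print("tcp",proj(c,s["position"]),"paddle ctr",proj(c,np.array([465.5,-41.5,208])))
E
```

```text
[464.56474496 -41.14303678 223.77466513] [-6.90924260e-01  7.22925723e-01  6.28995209e-04 -1.29213378e-03] [-0.99891621 -0.28698861  0.27310556] [ 2.61484288e-01  1.19962134e-01 -3.74015697e-01  1.57242279e-04
 -1.07968935e+00 -3.06819456e-01]
tcp [273.61596589 264.02389314] paddle ctr [271.99476922 251.19563907]
```

View pics/w5.png

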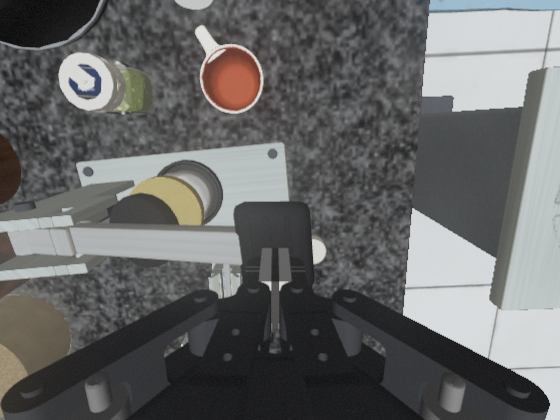

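The paddle spans columns 234–310 and rows 203–280, with the fingers over its middle at column 273. I press down now.

Emit:
arm_command(steps=[0,0,0.012,0,0,0,0.008,0,0,0.001,0.01,0,0,0.002,0.01,0,0,0.002,0.01,0,0,0.002,0.01,0,0,0,0,0])

```text
clock: 11.9
position: [457.3, -41.8, 165.0]
ee_rot: [-0.691, 0.723, -0.0, -0.001]
contact_force: [-2.6, -3.7, 6.0]
gripper_width: -0.2
grasp_force: 2.4
```

Emit:
arm_command(steps=[0,0.002,0.01,0,0,0.001,0.008,0,0,0,0.005,0,0,0,0,0,0,0,0,0])

```text
clock: 12.52
position: [455.4, -41.7, 142.8]
ee_rot: [-0.691, 0.723, -0.001, -0.0]
contact_force: [-1.9, -4.1, 6.7]
gripper_width: -0.3
grasp_force: 3.2
```

Emit:
arm_command(steps=[0,0,0.004,0,0,0,0.003,0,0,0,0,0,0,0,0,0])

```text
clock: 13.02
position: [455.1, -41.7, 136.0]
ee_rot: [-0.691, 0.723, -0.001, -0.0]
contact_force: [-2.5, -2.9, 9.3]
gripper_width: -0.1
grasp_force: 4.5
```

Emit:
arm_command(steps=[0,0,0.002,0,0,0,0.002,0,0,0,0,0,0,0,0,0])

```text
clock: 13.52
position: [455.2, -41.7, 133.4]
ee_rot: [-0.691, 0.723, -0.001, -0.0]
contact_force: [-6.3, -2.4, 17.1]
gripper_width: -0.0
grasp_force: 9.0
```

Emit:
arm_command(steps=[0,0,0.002,0,0,0,0,0,0,0,0,0,0,0,0,0,0,0,0,0,0,0,0,0])

```text
clock: 14.28
position: [455.3, -41.8, 132.9]
ee_rot: [-0.691, 0.723, -0.001, -0.0]
contact_force: [-10.5, -0.6, 27.7]
gripper_width: 0.4
grasp_force: 14.3
```

```bash
python3 - <<'E'
from h import *
im=get_image("side")[:,:,::-1][150:300,200:360]
cv2.imwrite("pics/end.png",cv2.resize(im,None,fx=4,fy=4,interpolation=cv2.INTER_CUBIC))
E
```

```text
(no output)
```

View pics/end.png

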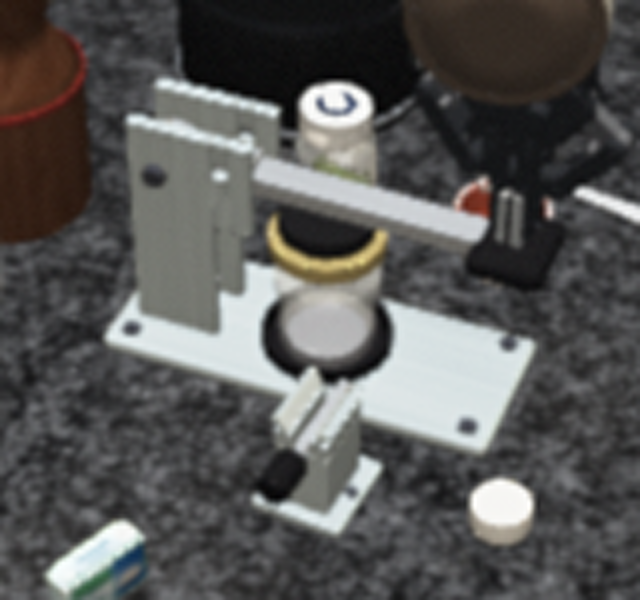

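The picture shows the lever down with the fingers on the paddle (515,250), the pin lying in the notch (285,475), and the cap and matchbox in place. The force rose to 28 N with almost no further travel, so the lever is at its stop.

```bash
python3 -c "
from bench import *
print(job_done())"
```

```text
the job is handed in; nothing more can be done
None
```

The pin is parked in the rest block's notch and released, and I handed the job in at about 14 s with the fingers holding the lever down at its end stop (about 28 N); no verdict was returned.

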